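# Set the cup and start the pour-over

### The job

Get the pour-over ready: take the washed teal eight-sided cup that stands mouth down on the bamboo drainer, turn it over and stand it mouth up on the scale's steel plate, centred under the dripper, letting go of it there. Then press the scale's white tare key all the way down and release it, and after that do the same with the orange timer key, one key at a time. Put the cup down rather than dropping it, and leave the dripper and everything else on the table where it is.

Things in the scene. Friction and masses are not known exactly. Their poses are not given: they have to be found in the camera images.
- cup: Teal stoneware cup, brown foot band: straight octagonal prism, 66 mm across flats (each flat 27 mm wide), 80 mm tall, wall 5 mm, bottom 10 mm, about 250 g. Origin: centre of the bottom's outer face; z towards the mouth (down at the start); x and y through the middles of flats (one every 45 degrees). Rests steadily on bottom, rim or any flat. Starts mouth down on one end of the drainer.
- cup_rim (a point): Centre of the cup's mouth, in the plane of the rim, 80 mm from the cup's origin along its z axis.
- drainer: Bamboo drainer, fixed, 148 mm (x) by 260 mm (y), slats along y, their top 14 mm above the table. Origin: centre of its underside, on the table. It stands left or right of the middle line of the table, the stand on the other side. Nearer the robot, from 0.38 to 0.48 m ahead of it, the table is clear for 60 mm either side of the middle line (y = 0).
- stand: Fixed pour-over stand, origin on the table under the dripper's axis. Steel base plate 150 mm wide (y), 6 mm thick, from x = -115 to +90 mm; two 12 mm posts at x = +78, y = +58 and -58 mm; dark wooden top plate, x = -52 to +92, y = -70 to +70 mm, its underside 220 and upper face 234 mm above the table, carrying the dripper. The open front faces -x.
- plate_mid (a point): Middle of the upper face of the scale's steel weighing plate, 30 mm above the table, straight below the dripper; axes as the stand's. Plate 116 mm (x) by 126 mm (y). The dark scale, fixed on the stand, is 130 mm wide and reaches 110 mm in front of this point (-x), where its keys are. The dripper's outlet ends 184 mm above this point.
- tare_key (a joint): Travel of the white tare key, in m: 0 up, 0.006 fully down. It moves straight down on a spring and comes up by itself: it starts to move at 1.5 N and is fully down at 5 N.
- tare_key_top (a point): Centre of the top face of the white tare key (34 mm in x by 36 mm in y, square to the stand, marked with a ring), 85 mm in front of plate_mid and 38 mm to its left (+y), 3 mm above the plate's face; the key stands 9 mm proud of the dark housing around it.
- timer_key (a joint): Travel of the orange timer key, in m: same key, 0 up, 0.006 fully down, 1.5 N to 5 N.
- timer_key_top (a point): Centre of the top face of the orange timer key (34 by 36 mm, marked with a triangle), 85 mm in front of plate_mid and 38 mm to its right (-y), 3 mm above the plate's face.
- dripper: White ceramic coffee dripper, loose: a flange of 88 mm diameter resting on the stand's top plate, an outlet tube of 28 mm diameter through the plate's hole and a cone above, 112 mm across at its top, 75 mm above the flange's underside; handle to +x. Origin at the centre of the flange's underside, 234 mm above the table.
- espresso_cup: Round white espresso cup, mouth down on the other end of the drainer, 62 mm across the rim, 60 mm tall. Origin at its bottom's centre (on top as it stands). Leave alone.
- canister: Dark grey bean canister with a wooden lid, 90 mm diameter, 125 mm tall, standing at the back in the middle. Origin under its centre. Leave alone.
- grinder: Aluminium hand grinder, 56 mm diameter, about 196 mm tall with its crank, at the right. Origin under its centre. Leave alone.
- scoop: Wooden-handled spoon, 160 mm long, lying at the left near the front. Leave alone.
- kettle: Black gooseneck kettle with wooden handle on its electric base, about 150 mm tall plus 18 mm of base, spout and handle out to about 120 mm from its axis, at the left. Origin under its centre. Leave alone.
Things that resemble listed ones, but are neither listed nor needed, are in the scene too. Leave any pink look-alike of the cup alone. What is shaped like the dripper but purple is not meant.

How it is judged (in metres and radians):
On the way, in this order (a step that is already met when the one before it is completed fails the run):
1. the cup stands mouth up on the scale's plate, within 15 mm of its middle, let go and still (horizontal distance between cup and plate_mid below 0.015 m and z of cup in the frame of plate_mid below 0.004 m and z of cup_rim in the frame of plate_mid above 0.076 m and angle between cup's own z axis and vertical below 0.08 rad and contact force between the fingers and cup below 0.1 N and linear speed of cup below 0.02 m/s), for 0.2 s.
2. with the cup standing there, the white tare key is pressed down at least 4.5 mm (horizontal distance between cup and plate_mid below 0.015 m and z of cup in the frame of plate_mid below 0.004 m and z of cup_rim in the frame of plate_mid above 0.076 m and angle between cup's own z axis and vertical below 0.08 rad and value of joint tare_key above 0.0045 m), for 0.02 s.
3. then the tare key is up again (horizontal distance between cup and plate_mid below 0.015 m and z of cup in the frame of plate_mid below 0.004 m and z of cup_rim in the frame of plate_mid above 0.076 m and angle between cup's own z axis and vertical below 0.08 rad and value of joint tare_key below 0.0015 m), for 0.02 s.
4. and then the orange timer key is pressed down at least 4.5 mm (horizontal distance between cup and plate_mid below 0.015 m and z of cup in the frame of plate_mid below 0.004 m and z of cup_rim in the frame of plate_mid above 0.076 m and angle between cup's own z axis and vertical below 0.08 rad and value of joint timer_key above 0.0045 m), for 0.02 s.
At the end, for the whole second after the job is handed in: The cup stands mouth up on the scale's plate (tilt under 0.08 rad, bottom within 4 mm of the plate's face), its axis within 15 mm of plate_mid, released and at rest; both keys are up again; the dripper still sits upright on the stand's top plate (all of step 3 and contact force between the fingers and cup below 0.1 N and linear speed of cup below 0.02 m/s and value of joint timer_key below 0.0015 m and z of dripper in the frame of plate_mid below 0.208 m and angle between dripper's own z axis and vertical below 0.06 rad); the robot touches nothing.
It fails at once if both keys down together (value of joint each of tare_key, timer_key above 0.003 m).
It fails at once if the cup dropped (moving faster than 0.5 m/s out of the fingers) (contact force between the fingers and cup below 0.1 N and linear speed of cup above 0.5 m/s).
It fails at once if the dripper shifted by more than 15 mm (distance of dripper from where it was at the start of the episode above 0.015 m).
It fails at once if another thing on the table shifted by more than 30 mm (distance of any of espresso_cup, canister, grinder, scoop, kettle from where it was at the start of the episode above 0.03 m).
It also fails if it takes over 72 s, if anything falls off the work surface, if the arm or the gripper's body presses on something with over 40 N, if the wrist force passes 120 N, or if a joint passes its speed limit or range.

### The arm

A 6-joint arm with a two-finger parallel gripper is mounted at the origin on the work surface. World frame = base frame: x ahead of the robot, y to its left, z up, the work surface at z = 0. Lengths are in mm, angles in rad, forces in N, time in s.
With the tool pointing down it reaches from about 275 to 1000 mm from the base axis. Payload 8.4 kg.
Tool frame: the origin (TCP) lies at the very end of the fingers, on their centre line; the grasp point (between the pads) lies 19 mm behind it; z points along the fingers, y is the line along which they close (so a half turn about z gives the same grasp; the last joint's range is limited). The gripper opens to 85 mm and grips with 20 to 120 N. Pads are 22 mm wide; open, the fingers measure 114 mm over their backs; the gripper's body (76 mm by 85 mm) begins 54 mm behind the grasp point. The pads swing forward as they close: fully open they stand 13 mm farther back than shut.
Start: joints at [-1.299, 0.353, 1.633, -0, 1.155, -0.002], TCP at [168.993, -601.722, 231.281] pointing down, gripper open.
Joint ranges: [-2.63, 2.63], [-0.92, 2.1], [0.06, 2.66], [-1.3, 4.44], [0, 2.69], [-3.02, 3.02]. Speed limits (rad/s): [2.22, 2.22, 2.79, 3.14, 3.14, 3.14].

### API

Orientations are given as [roll, pitch, yaw] about the fixed x, y, z axes, in that order (R = Rz(yaw) Ry(pitch) Rx(roll)).
In Python, from rig import telemetry, imaging, r gives the robot as it stands. The module is installed in compiled form; this text tells all that it offers.
- The arm moves only by the tool step_arm, never from a script. Its argument "moves" is a list of rows, each a list of 3 entries, a list of its own where there are three numbers: the turn, a rotation vector about the tool's x, y, z scaled (see below), then the shift along the tool's x, y, z scaled (see below), then the opening, from -1 (shut) to 1 (fully open). A call has 1 to 8 rows; each row is the pose to reach, as a shift and turn from the pose commanded when the call began, along the tool's axes at that moment; what a row does not reach only later rows make up. The controller multiplies each number of a shift by 200 mm and each number of a turn by 45 degrees. A row lasts 1/10 s, in which the tool goes at most 50 mm and 8.59 degrees, less where a joint would pass 70% of its speed; a pose out of reach is approached as far as the arm can. A call with a number of a shift or a turn outside -1 to 1 is refused whole. A call with a gripper value outside its range is refused whole. The fingers move at their own pace and stop on an object; "squeeze" is the grip in N (left out, the last holds). Time passes only in rows, so rows that repeat a pose let the fingers close. It gives the time, the measured TCP pose, the force, the opening and the grip force at its end, in the units of the state.
- telemetry.sense(): the state, without advancing time (a new reading comes with each control period).
- imaging.grab_frame(name): name is "scene" or "top"; returns the picture (420x560x3 uint8, red, green, blue); there is no depth.
- imaging.calibration(name): a dict with "fx", "fy", "cx", "cy" (pixels), "cam_to_world" (4x4, takes a point from camera to world coordinates). Camera axes: x right, y up, looking along -z (the intrinsics and any distortion apply to the point x, -y, -z); pixel columns grow to the right and rows downward; lengths in mm; the calibration is good to about 2 mm. A picture is of the moment at which its call begins. calibration takes no time and is no camera call.
- r.sign_off(): hands the job in; it is judged then, once.
Trained networks look in the newest picture that a camera, given by its name, has taken for a name from the list of things; names that differ only in an ending like _2 or _b are one class to them, and where a whole thing is asked for, a point or a joint stands for the part that bears it (a point fixed in the world has none). Each returns a list of dicts, best first, with "conf" (0 to 1); they miss things now and then, are a little off and sometimes report something else, mostly with a low value. They report only what shows in the picture. A call takes as long as a camera call. They do not tell look-alikes from the thing itself.
- imaging.recognise(camera, name): "extent" ([left, top, width, height] in pixels, round what is visible of it).
- imaging.mark_of(camera, name): "xy" ([column, row] in pixels: a listed point, or the origin of a listed thing).
The state is a dict: "clock": time; "qpos": joint angles; "qvel": joint speeds; "joint_efforts": joint torques, N m; "eef_pos": TCP position; "tcp_rot": TCP orientation; "contact_force": force on the tool from outside, world axes, zero at the start; "wrist_torque": the same for the moment, N m; "opening": opening from 0.0 (shut) to 1.0 (fully open); "grasp_force": force on a finger pad.
Only numpy, scipy, OpenCV 4.12 (cv2) and the standard library are available. Lean on these libraries where they do the work, as an engineer would, in place of code of your own. Each camera call takes 0.05 s, during which the arm holds its last target. There are 200 camera calls.

## Working session

There is one attempt and no reset: what is moved stays moved. The work goes in short steps, Python scripts to look and compute and a tool call to move; the robot and the scene stay as the last step left them, time stands still between calls to the robot, and variables do not carry over. Pictures are saved under pics/ and viewed, at most 10 in all, crops included, and the job is handed in when it is done.

Besides the shell and the picture viewer there is one more tool, called in YAML: its name, and indented under it one key for each argument. step_arm: Moves the arm, as the interface text tells. Its arguments: {"type":"object","properties":{"moves":{"type":"array"},"squeeze":{"type":"number"}},"required":["moves"]}

```bash
mkdir -p pics; cat > h.py <<'E'
import numpy as np, cv2
from scipy.spatial.transform import Rotation as R
from rig import telemetry, imaging, r
def shot(cam,fn=None):
    im=imaging.grab_frame(cam)
    if fn: cv2.imwrite('pics/'+fn,im[:,:,::-1])
    return im
def toz(cam,uv,z):
    c=imaging.calibration(cam);M=np.array(c['cam_to_world'])
    d=M[:3,:3]@np.array([(uv[0]-c['cx'])/c['fx'],-(uv[1]-c['cy'])/c['fy'],-1.])
    o=M[:3,3];return o+d*(z-o[2])/d[2]
def proj(cam,p):
    c=imaging.calibration(cam);M=np.array(c['cam_to_world'])
    q=M[:3,:3].T@(np.asarray(p,float)-M[:3,3])
    return np.array([c['cx']+c['fx']*q[0]/-q[2],c['cy']-c['fy']*q[1]/-q[2]])
E
python3 - <<'E'
from h import *
a=shot('scene','s1.png');b=shot('top','t1.png')
for c in('scene','top'):
    k=imaging.calibration(c);print(c,k['fx'],k['fy'],k['cx'],k['cy'],[x for x in k if x not in('fx','fy','cx','cy')]);print(np.round(k['cam_to_world'],3))
    for n in('cup','drainer','stand','plate_mid','tare_key_top','timer_key_top','dripper','espresso_cup'):
        print(n,[(np.round(x['xy']),round(x['conf'],2)) for x in imaging.mark_of(c,n)][:3],[(np.round(x['extent']),round(x['conf'],2)) for x in imaging.recognise(c,n)][:3])
print(telemetry.sense())
E
```

```text
scene 487.8514717670108 487.8514717670108 267.2993563050375 209.1153730326079 ['cam_to_world']
[[-4.890000e-01 -8.090000e-01  3.250000e-01  1.083205e+03]
 [ 8.720000e-01 -4.550000e-01  1.790000e-01  3.375800e+02]
 [ 3.000000e-03  3.710000e-01  9.280000e-01  1.664976e+03]
 [ 0.000000e+00  0.000000e+00  0.000000e+00  1.000000e+00]]
cup [(array([266., 283.]), 0.95), (array([288., 243.]), 0.73), (array([316., 212.]), 0.72)] [(array([255., 276.,  21.,  27.]), 0.98), (array([278., 236.,  19.,  30.]), 0.76), (array([304., 205.,  21.,  24.]), 0.74)]
drainer [(array([302., 257.]), 0.87), (array([320., 267.]), 0.49)] [(array([261., 224.,  86.,  68.]), 0.71), (array([205., 267.,  33.,  30.]), 0.25)]
stand [(array([197., 203.]), 0.74), (array([285., 254.]), 0.38)] [(array([158., 166.,  68.,  62.]), 0.78), (array([207., 264.,  31.,  33.]), 0.34)]
plate_mid [(array([201., 200.]), 0.94), (array([288., 246.]), 0.34)] [(array([180., 178.,  47.,  44.]), 0.98)]
tare_key_top [(array([212., 182.]), 0.52), (array([196., 203.]), 0.2), (array([319., 268.]), 0.19)] []
timer_key_top [] [(array([160., 165.,  6
[... 1720 characters left out ...]
0.72)]
{'clock': 1.7, 'qpos': array([-1.29938070e+00,  3.53012050e-01,  1.63339990e+00,  1.31542548e-05,
        1.15517110e+00, -2.37798968e-03]), 'qvel': array([-0.0002967 , -0.00273816,  0.00116608,  0.00242663, -0.00061196,
        0.00103125]), 'joint_efforts': array([-8.30128629e-04, -6.05165291e+01, -3.42440808e+01, -9.83831410e-05,
        1.27574498e-03, -1.13071016e-05]), 'eef_pos': array([ 169.01135808, -601.72631416,  231.27347683]), 'tcp_rot': array([ 3.14158302e+00, -1.20115427e-05,  2.73788307e-01]), 'contact_force': array([ 0.13744491, -0.58440541, -0.44811795]), 'wrist_torque': array([ 0.0161213 , -0.04578278, -0.02735818]), 'grasp_force': 0.0, 'opening': 1.0019740611739616}
```

View pictures.

```bash
python3 - <<'E'
import cv2
a=cv2.imread('pics/s1.png');b=cv2.imread('pics/t1.png')
cv2.imwrite('pics/s1c.png',cv2.resize(a[115:315,130:360],None,fx=3,fy=3,interpolation=cv2.INTER_CUBIC)[:600,:800])
cv2.imwrite('pics/t1c.png',cv2.resize(b[130:330,130:400],None,fx=2.95,fy=2.95,interpolation=cv2.INTER_CUBIC))
E
```

```text
(no output)
```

View pics/s1c.png

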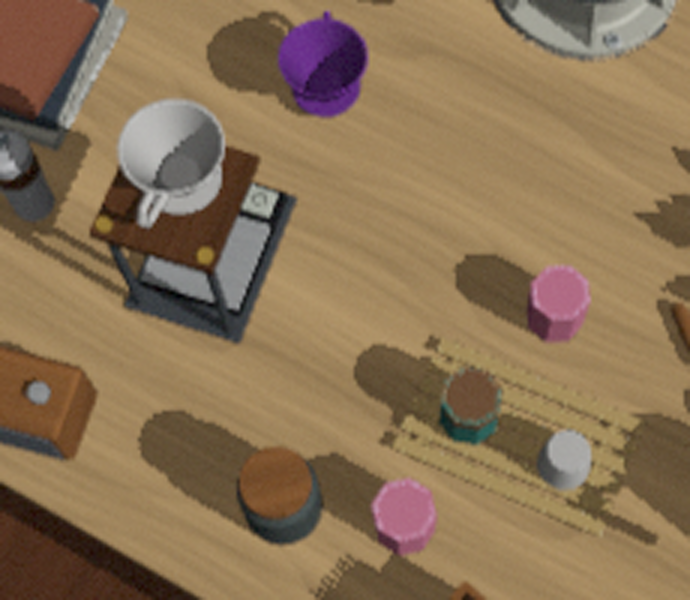

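View pics/t1c.png

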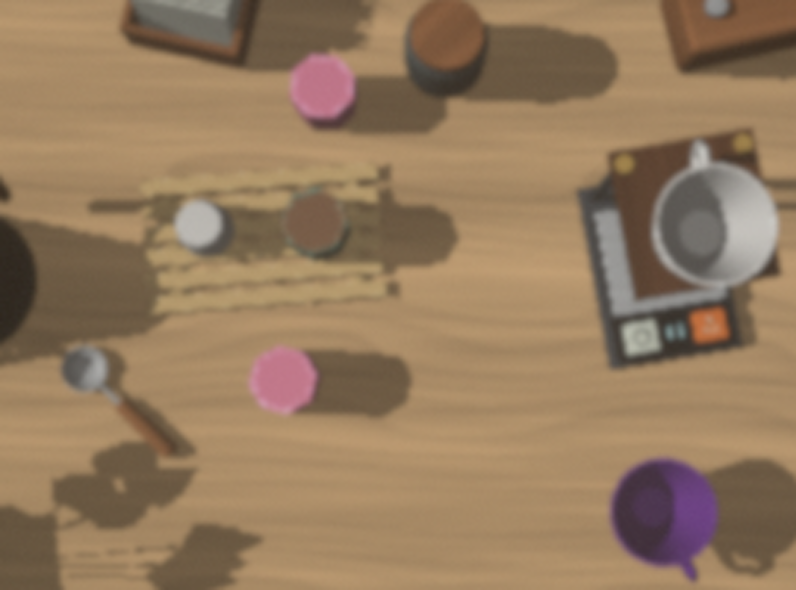

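The top view shows three possible cups. The teal one, with its brown foot up on the drainer, is at (237,205); pink look-alikes are at (239,159) and (226,259). In the scene view the teal one is at (287,247), and the pinks are at (316,216) and (265,287). I choose the teal one. The white dripper is at top (372,206) and the purple decoy at (355,303), which I will ignore. The white tare key is at (347,244) and the orange timer key at (370,240). Next is a close crop and the measurements.

```bash
python3 - <<'E'
from h import *
a=cv2.imread('pics/s1.png');b=cv2.imread('pics/t1.png')
f=lambda im,x,y:cv2.resize(im[y-20:y+20,x-20:x+20],(395,395),interpolation=cv2.INTER_NEAREST)
cv2.imwrite('pics/cup.png',np.hstack([f(b,237,205),f(a,287,247)]))
hs=cv2.cvtColor(b,cv2.COLOR_BGR2HSV)
H,S,V=[hs[...,i].astype(int) for i in range(3)]
def cen(m,x0,y0,x1,y1):
    mm=np.zeros_like(m);mm[y0:y1,x0:x1]=m[y0:y1,x0:x1];ys,xs=np.nonzero(mm);return xs.mean(),ys.mean(),len(xs)
ta=cen((S<60)&(V>150),338,236,357,252);ti=cen((H<15)&(S>170)&(V>130),360,232,382,250)
A=toz('top',ta[:2],33);T=toz('top',ti[:2],33)
print(ta,ti,A.round(1),T.round(1),np.linalg.norm((A-T)[:2]))
ey=(A-T)[:2];ey/=np.linalg.norm(ey);ex=np.array([ey[1],-ey[0]]);yaw=np.arctan2(ex[1],ex[0])
print('stand yaw deg',np.degrees(yaw),'plate_mid',((A+T)[:2]/2+85*ex).round(1))
print('brown top centre',toz('top',(237.1,205.3),94).round(1),toz('scene',(286.7,246.7),94).round(1))
for n,c,uv,z in(('pink1','top',(239,159.5),80),('pink2','top',(226,259),80),('esp','top',(197.8,206),74),('canister','top',(281,141),125)):print(n,toz(c,uv,z).round())
E
```

```text
(np.float64(346.6774193548387), np.float64(243.9247311827957), 93) (np.float64(368.5), np.float64(238.0), 6) [ 504.6 -194.5   33. ] [ 525.  -264.5   33. ] 72.872814755302
stand yaw deg 16.251638406585585 plate_mid [ 596.4 -205.7]
brown top centre [614.1 154.6  94. ] [619.6 157.8  94. ]
pink1 [761. 154.  80.]
pink2 [449. 185.  80.]
esp [612. 279.  74.]
canister [812.  24. 125.]
```

View pics/cup.png

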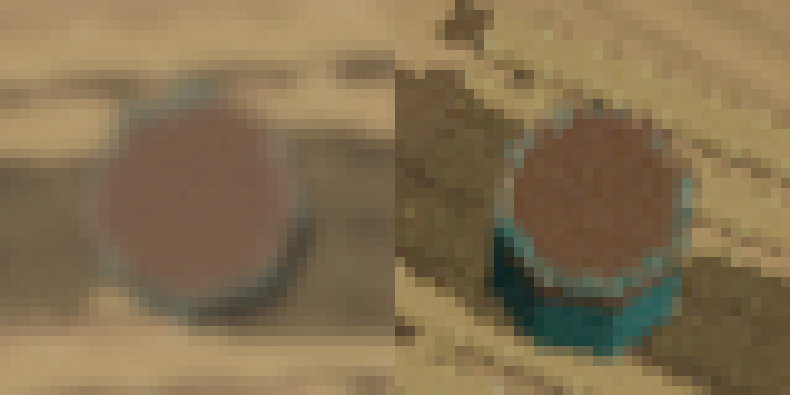

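The crop confirms it: a brown octagonal foot with a teal ring and teal sides, centred at top (236.4,205) and scene (287,246.5). I'll refine the cup and stand by fitting.

```bash
cat > fit.py <<'E'
from h import *
from scipy.optimize import minimize
b=cv2.imread('pics/t1.png');a=cv2.imread('pics/s1.png')
def cls(im,x,y,fg,bg,s=20):
    lab=cv2.cvtColor((im/255).astype(np.float32),cv2.COLOR_BGR2LAB)
    g=lambda p:lab[p[1],p[0]]
    F=np.array([g(p) for p in fg]);B=np.array([g(p) for p in bg])
    w=np.array([.6,1,1])
    d=lambda R_:np.min(np.linalg.norm((lab[:,:,None]-R_)*w,axis=3),axis=2)
    m=(d(F)<d(B)).astype(np.uint8);o=np.zeros_like(m);o[y-s:y+s,x-s:x+s]=m[y-s:y+s,x-s:x+s]
    n,l,st,_=cv2.connectedComponentsWithStats(o);return (l==1+np.argmax(st[1:,4])).astype(np.uint8)
def px(x,y,ox,oy,left=0): return (ox+int((x-left)/9.875),oy+int(y/9.875))
T=lambda x,y:px(x,y,217,185); Sx=lambda x,y:px(x,y,267,227,395)
mt=cls(b,237,205,[T(192,200),T(285,290),T(240,310),T(150,300),T(190,95)],[T(20,30),T(30,210),T(350,230),T(200,345),T(50,130),T(100,385)],16)
ms=cls(a,287,247,[Sx(593,193),Sx(515,280),Sx(560,325),Sx(650,300),Sx(510,170),Sx(640,275),Sx(687,200)],[Sx(440,180),Sx(420,330),Sx(740,300),Sx(750,60),Sx(730,240),Sx(470,300),Sx(480,80)],17)
SS=8
def sil(cam,p,shape):
    an=p[2]+np.pi/8+np.arange(8)*np.pi/4;rr=33/np.cos(np.pi/8)
    P=[proj(cam,[p[0]+rr*np.cos(t),p[1]+rr*np.sin(t),z]) for t in an for z in(14,94)]
    P=np.array(P,np.float32)+.5
    h=cv2.convexHull(P)
    m=np.zeros((shape[0],shape[1]),np.float32)
    x0,y0=np.floor(P.min(0)).astype(int)-2;w=60
    c=np.zeros((w*SS,w*SS),np.float32);cv2.fillPoly(c,[np.int32(np.round((h-[x0,y0])*SS))],1.)
    m[y0:y0+w,x0:x0+w]=cv2.resize(c,(w,w),interpolation=cv2.INTER_AREA);return m
def cost(p,off=(0,0)):
    return sum(np.abs(sil(c,p,m.shape)-m).sum() for c,m in(('top',mt),('scene',ms)))
if __name__=='__main__':
    print(mt.sum(),ms.sum())
    for cams in((('top',mt),),(('scene',ms),),(('top',mt),('scene',ms))):
        c2=lambda p:sum(np.abs(sil(c,p,m.shape)-m).sum() for c,m in cams)
        for y0 in np.radians([-20,-10,0,10,20]):
            q=minimize(c2,[616,156,y0],method='Nelder-Mead',options=dict(initial_simplex=[[616,156,y0],[622,156,y0],[616,162,y0],[616,156,y0+.2]]))
            print([c for c,_ in cams],q.x[:2].round(1),np.degrees(q.x[2]).round(1),round(q.fun,1))
    hs=cv2.cvtColor(b,cv2.COLOR_BGR2HSV).astype(int)
    print('orange sample',b[240,370],hs[240,370])
    for cam,im in(('top',b),('scene',a)):
        hs=cv2.cvtColor(im,cv2.COLOR_BGR2HSV).astype(int);Hh,S,V=hs[...,0],hs[...,1],hs[...,2]
        for n,m,box in(('tare',(S<70)&(V>140),(338,236,357,252) if cam=='top' else (208,173,225,190)),('timer',(Hh<16)&(S>150)&(V>170),(360,232,382,252))):
            if cam=='scene' and n=='timer':continue
            x0,y0,x1,y1=box;ys,xs=np.nonzero(m[y0:y1,x0:x1]);print(cam,n,len(xs),xs.mean()+x0,ys.mean()+y0,toz(cam,(xs.mean()+x0,ys.mean()+y0),33).round(1))
E
python3 fit.py; python3 - <<'E'
import cv2,numpy as np
a=cv2.imread('pics/s1.png');b=cv2.imread('pics/t1.png')
f=lambda im,x,y,w,h:cv2.resize(im[y:y+h,x:x+w],(400,580),interpolation=cv2.INTER_CUBIC)
cv2.imwrite('pics/stand.png',np.hstack([f(b,325,180,62,90),f(a,168,152,62,90)]))
E
```

```text
367 409
['top'] [616.9 157.6] -23.3 80.8Traceback (most recent call last):
  File "fit.py", line 33, in <module>
    q=minimize(c2,[616,156,y0],method='Nelder-Mead',options=dict(initial_simplex=[[616,156,y0],[622,156,y0],[616,162,y0],[616,156,y0+.2]]))
    res = _minimize_neldermead(fun, x0, args, callback, bounds=bounds,
                               **options)
    fxr = func(xr)
    fx = function(np.copy(x), *(wrapper_args + args))
  File "fit.py", line 31, in <lambda>
    c2=lambda p:sum(np.abs(sil(c,p,m.shape)-m).sum() for c,m in cams)
                ~~~^^^^^^^^^^^^^^^^^^^^^^^^^^^^^^^^^^^^^^^^^^^^^^^^^^
  File "fit.py", line 31, in <genexpr>
    c2=lambda p:sum(np.abs(sil(c,p,m.shape)-m).sum() for c,m in cams)
                           ~~~^^^^^^^^^^^^^
  File "fit.py", line 19, in sil
    P=[proj(cam,[p[0]+rr*np.cos(t),p[1]+rr*np.sin(t),z]) for t in an for z in(14,94)]
       ~~~~^^^^^^^^^^^^^^^^^^^^^^^^^^^^^^^^^^^^^^^^^^^^^
  File "h.py", line 13, in proj
    c=imaging.calibration(cam);M=np.array(c['cam_to_world'])
ValueError: time passes only in moves, steps and waits
```

View pics/stand.png

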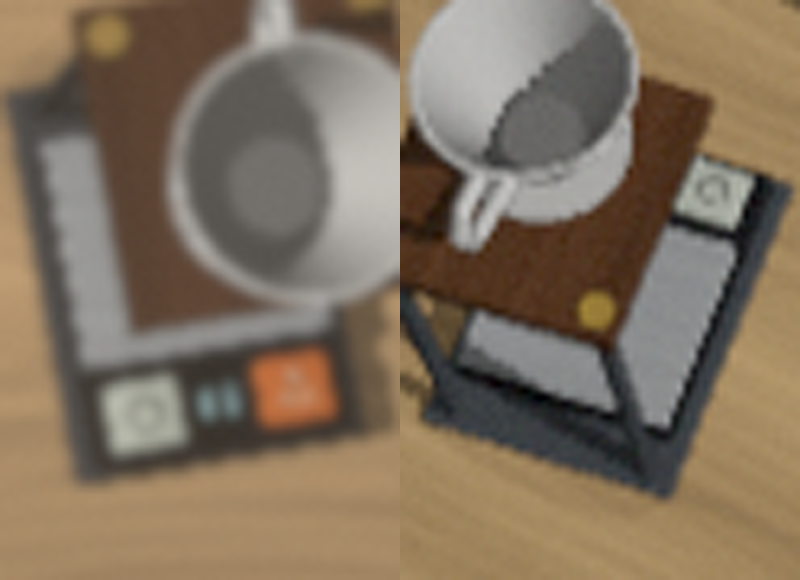

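The stand crop shows the tare key at (145,415) and the timer key at (293,388) on the top side, with clear plate and wood corners. On the scene side the tare key is at (713,192). I'll fit the stand pose from these points.

```bash
python3 - <<'E'
s=open('h.py').read()
s=s.replace("def toz","import functools\nCAL={}\ndef cal(c):\n    if c not in CAL: CAL[c]=imaging.calibration(c)\n    return CAL[c]\ndef toz").replace("c=imaging.calibration(cam)","c=cal(cam)")
open('h.py','w').write(s)
E
python3 fit.py; python3 - <<'E'
from h import *
from scipy.optimize import least_squares
k=400/62;ky=580/90
t=lambda x,y:np.array([325+x/k-.5,180+y/ky-.5]);s=lambda x,y:np.array([168+(x-400)/k-.5,152+y/ky-.5])
D=[('top',(-85,38,33),t(145,415)),('top',(-85,-38,33),t(293,388)),('scene',(-85,38,33),s(713,192)),('scene',(-58,63,30),s(740,243)),('scene',(58,63,30),s(668,431)),
('scene',(-52,70,234),s(713,97)),('scene',(92,70,234),s(612,349)),('top',(-52,70,234),t(132,333)),('top',(-58,63,30),t(85,367))]
def res(p,D=D):
    c,q=np.cos(p[2]),np.sin(p[2])
    return np.concatenate([proj(n,[p[0]+c*l[0]-q*l[1],p[1]+q*l[0]+c*l[1],l[2]])-uv for n,l,uv in D])
for DD in(D,[d for d in D if d[0]=='top'],[d for d in D if d[0]=='scene']):
    q=least_squares(lambda p:res(p,DD),[600,-200,.15],loss='soft_l1');print(q.x[:2].round(1),np.degrees(q.x[2]).round(2));print(res(q.x,DD).round(1))
E
```

```text
367 409
['top'] [616.9 157.6] -23.3 80.8
['top'] [616.5 157.6] -24.1 81.0
['top'] [616.8 157.5] 20.2 81.3
['top'] [616.9 157.7] 20.4 82.0
['top'] [616.8 157.2] 21.7 81.0
['scene'] [620.1 157.8] -24.6 48.7
['scene'] [620.1 157.8] -24.7 48.7
['scene'] [620.1 157.8] 20.3 48.7
['scene'] [620.1 157.8] 21.0 48.9
['scene'] [620.2 157.8] 20.3 48.7
['top', 'scene'] [618.6 157.6] -24.7 142.0
['top', 'scene'] [618.3 157.6] -23.9 141.1
['top', 'scene'] [618.3 157.7] 20.3 142.2
['top', 'scene'] [618.1 157.6] 19.9 141.5
['top', 'scene'] [618.4 157.6] 21.3 141.9
orange sample [ 86 124 184] [ 12 136 184]
top tare 107 346.5981308411215 243.94392523364485 [ 504.5 -194.3   33. ]
top timer 54 369.5 239.88888888888889 [ 519.  -267.7   33. ]
scene tare 71 215.91549295774647 182.40845070422534 [ 511.8 -194.3   33. ]
[ 596.9 -216.5] 10.96
[-0.  -0.5  0.3 -0.3  0.5 -0.2  0.2  0.5  0.  -0.6  0.3 -0.1 -0.  -0.5
  0.2 -0.3 -0.1  0. ]
[ 596.  -216.5] 10.71
[-0.1 -0.2  0.2  0.   0.1 -0.  -0.2  0.2]
[ 598.6 -216.5] 11.59
[ 0.  -0.  -0.2  0.7  0.  -0.3 -0.   0.1  0.1 -0.2]
```

Plan: grip the cup near its foot with the tool tilted back 35°. Then turn it 90° forward and lay it on a flat at about (500,-20). Regrip from above, turn it another 90° forward, and place it mouth up with the tool sloping down. First I travel.

step_arm:
  moves:
    - [[0,0,0],[1,-1,0],1]
    - [[0,0,0],[1,-1,0],1]
    - [[0,0,0],[1,-1,0],1]
    - [[0,0,0],[1,-1,0],1]
    - [[0,0,0],[1,-1,0],1]
    - [[0,0,0],[1,-1,0],1]
    - [[0,0,0],[1,-1,0],1]

```text
clock: 2.4
eef_pos: [308.7, -352.0, 231.4]
tcp_rot: [-3.141, -0.001, 0.277]
contact_force: [-1.3, -0.4, 0.1]
opening: 0.994
grasp_force: 0.0
```

step_arm:
  moves:
    - [[0,0,0],[1,-1,0],1]
    - [[0,0,0],[1,-1,0],1]
    - [[0,0,0],[1,-1,0],1]
    - [[0,0,0],[1,-1,0],1]
    - [[0,0,0],[1,-1,0],1]
    - [[0,0,0],[1,-1,0],1]
    - [[0,0,0],[1,-1,0],1]

```text
clock: 3.1
eef_pos: [447.9, -106.2, 231.6]
tcp_rot: [3.142, -0.001, 0.277]
contact_force: [-0.1, -0.1, 0.3]
opening: 0.999
grasp_force: 0.0
```

step_arm:
  moves:
    - [[0,0,0],[1,-1,0],1]
    - [[0,0,0],[1,-1,0],1]
    - [[0,0,0],[1,-1,0],1]
    - [[0,0,0],[1,-1,0],1]
    - [[0,0,0],[1,-1,0],1]
    - [[0,0,0],[1,-1,0],1]
    - [[0,0,0],[1,-1,0],1]

```text
clock: 3.8
eef_pos: [586.6, 140.2, 231.0]
tcp_rot: [-3.141, -0.001, 0.276]
contact_force: [-0.8, -0.6, 0.1]
opening: 1.001
grasp_force: 0.0
```

```bash
cat >> h.py <<'E'
def tool(head,pitch):
    # heading (deg) of tool x, pitch: + = tool z leaning forward from straight down
    c,s=np.cos(np.radians(head)),np.sin(np.radians(head));h=np.array([c,s,0]);z=np.array([0,0,-1.]);y=np.cross(z,h)
    p=np.radians(pitch);return np.c_[h*np.cos(p)-z*np.sin(p),y,z*np.cos(p)+h*np.sin(p)]
def plan(G,head,pitch,off=19):
    """numbers for a move putting the point 'off' behind the TCP at G"""
    s=telemetry.sense();Rc=R.from_euler('xyz',s['tcp_rot']).as_matrix();Rt=tool(head,pitch);P=np.array(G,float)+off*Rt[:,2]
    print('t %.2f q'%s['clock'],s['qpos'].round(2),'tcp',s['eef_pos'].round(1),'target',P.round(1),'F',s['contact_force'].round(1),'open',round(s['opening'],3),'grip',round(s['grasp_force'],1))
    print('turn',(R.from_matrix(Rc.T@Rt).as_rotvec()/np.radians(45)).round(4),'shift',(Rc.T@(P-s['eef_pos'])/200).round(4))
E
python3 - <<'E'
from h import *
plan((618.3,157.6,200),20.3,-35)
E
```

```text
t 3.80 q [0.23 0.32 1.68 0.   1.14 1.53] tcp [586.6 140.2 231. ] target [608.1 153.8 184.4] F [-0.8 -0.6  0.1] open 1.001 grip 0.0
turn [-0.0307 -0.7791 -0.0965] shift [ 0.1214 -0.0364  0.2329]
```

step_arm:
  moves:
    - [[-0.031,-0.779,-0.096],[0.121,-0.036,0.233],1]
    - [[-0.031,-0.779,-0.096],[0.121,-0.036,0.233],1]
    - [[-0.031,-0.779,-0.096],[0.121,-0.036,0.233],1]
    - [[-0.031,-0.779,-0.096],[0.121,-0.036,0.233],1]
    - [[-0.031,-0.779,-0.096],[0.121,-0.036,0.233],1]
    - [[-0.031,-0.779,-0.096],[0.121,-0.036,0.233],1]
    - [[-0.031,-0.779,-0.096],[0.121,-0.036,0.233],1]

```text
clock: 4.5
eef_pos: [605.8, 150.6, 185.5]
tcp_rot: [3.141, 0.609, 0.35]
contact_force: [1.1, 0.3, 0.3]
opening: 0.994
grasp_force: 0.0
```

```bash
python3 - <<'E'
from h import *
plan((618.3,157.6,60),20.3,-35)
E
```

```text
t 4.50 q [ 0.27  0.75  1.22 -0.05  1.78  1.49] tcp [605.8 150.6 185.5] target [608.1 153.8  44.4] F [1.1 0.3 0.3] open 0.994 grip 0.0
turn [-0.0021 -0.0029 -0.0044] shift [ 0.4165 -0.0115  0.5692]
```

step_arm:
  moves:
    - [[0,0,0],[0.413,-0.006,0.57],1]
    - [[0,0,0],[0.413,-0.006,0.57],1]
    - [[0,0,0],[0.413,-0.006,0.57],1]
    - [[0,0,0],[0.413,-0.006,0.57],1]
    - [[0,0,0],[0.413,-0.006,0.57],1]
    - [[0,0,0],[0.413,-0.006,0.57],1]

```text
clock: 5.1
eef_pos: [608.8, 153.6, 47.3]
tcp_rot: [3.141, 0.607, 0.351]
contact_force: [0.3, -0.0, 0.6]
opening: 1.0
grasp_force: 0.0
```

```bash
python3 - <<'E'
from h import *
plan((618.3,157.6,60),20.3,-35)
shot('scene','s2.png')
im=cv2.imread('pics/s2.png')
cv2.imwrite('pics/s2c.png',cv2.resize(im[190:300,230:360],None,fx=5,fy=5,interpolation=cv2.INTER_CUBIC))
E
```

```text
t 5.10 q [ 0.27  0.89  1.26 -0.05  1.59  1.5 ] tcp [608.8 153.6  47.3] target [608.1 153.8  44.4] F [ 0.3 -0.   0.6] open 1.0 grip 0.0
turn [-0.0011 -0.0044 -0.0035] shift [ 0.0059 -0.0022  0.0133]
```

View pics/s2c.png

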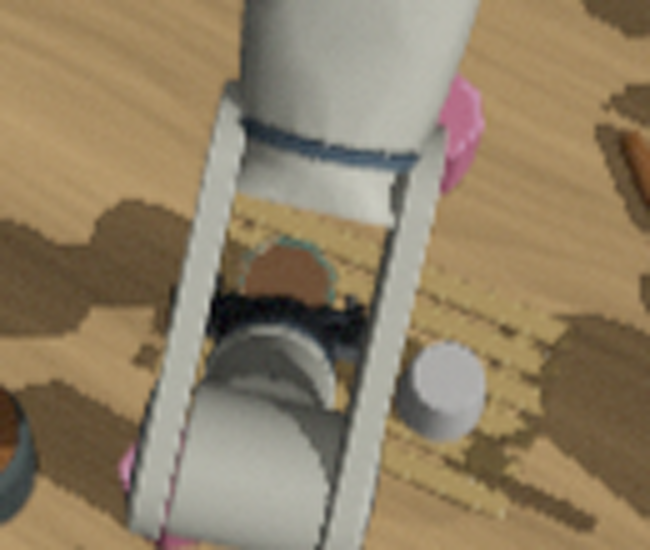

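The gripper straddles the cup at crop (288,270), with no contact yet. Closing.

step_arm:
  moves:
    - [[0,0,0],[0,0,0],0.5]
    - [[0,0,0],[0,0,0],0]
    - [[0,0,0],[0,0,0],-1]
    - [[0,0,0],[0,0,0],-1]
    - [[0,0,0],[0,0,0],-1]
    - [[0,0,0],[0,0,0],-1]
    - [[0,0,0],[0,0,0],-1]
    - [[0,0,0],[0,0,0],-1]
  squeeze: 45

```text
clock: 5.95
eef_pos: [608.3, 153.7, 45.9]
tcp_rot: [3.141, 0.61, 0.351]
contact_force: [1.2, 0.2, 7.3]
opening: 0.767
grasp_force: 49.9
```

```bash
python3 - <<'E'
from h import *
plan((618.3,157.6,160),20.3,-35)
E
```

```text
t 5.95 q [ 0.27  0.9   1.26 -0.05  1.59  1.5 ] tcp [608.3 153.7  45.9] target [608.1 153.8 144.4] F [1.2 0.2 7.3] open 0.767 grip 49.9
turn [-0.0011 -0.0012 -0.0032] shift [-0.2828 -0.0008 -0.4031]
```

step_arm:
  moves:
    - [[0,0,0],[-0.14,0,-0.2],-1]
    - [[0,0,0],[-0.28,0,-0.4],-1]
    - [[0,0,0],[-0.36,0,-0.52],-1]
    - [[0,0,0],[-0.36,0,-0.52],-1]
    - [[0,0,0],[-0.36,0,-0.52],-1]

```text
clock: 6.45
eef_pos: [608.3, 153.9, 170.6]
tcp_rot: [3.141, 0.61, 0.351]
contact_force: [0.3, -0.7, -3.6]
opening: 0.77
grasp_force: 51.8
```

```bash
python3 - <<'E'
from h import *
plan((550,55,200),10,10)
E
```

```text
t 6.45 q [ 0.27  0.77  1.22 -0.05  1.77  1.5 ] tcp [608.3 153.9 170.6] target [553.2  55.6 181.3] F [ 0.3 -0.7 -3.6] open 0.77 grip 51.8
turn [0.0508 0.9966 0.226 ] shift [-0.381   0.3665  0.2016]
```

step_arm:
  moves:
    - [[0.01,0.19,0.045],[-0.08,0.07,0.04],-1]
    - [[0.02,0.38,0.09],[-0.15,0.15,0.08],-1]
    - [[0.03,0.57,0.13],[-0.23,0.22,0.12],-1]
    - [[0.04,0.76,0.17],[-0.3,0.29,0.16],-1]
    - [[0.05,0.93,0.21],[-0.36,0.345,0.19],-1]
    - [[0.051,0.996,0.226],[-0.381,0.366,0.2],-1]
    - [[0.051,0.996,0.226],[-0.381,0.366,0.2],-1]

```text
clock: 7.15
eef_pos: [549.3, 54.4, 179.6]
tcp_rot: [-3.141, -0.168, 0.173]
contact_force: [-0.2, 0.7, -2.8]
opening: 0.765
grasp_force: 51.7
```

```bash
python3 - <<'E'
from h import *
plan((500,-20,160),0,54)
E
```

```text
t 7.15 q [0.09 0.22 1.96 0.02 0.79 1.47] tcp [549.3  54.4 179.6] target [515.4 -20.  148.8] F [-0.2  0.7 -2.8] open 0.765 grip 51.7
turn [-0.1192  0.9831  0.1915] shift [-0.2535  0.3371  0.1131]
```

```bash
cat > arm.py <<'E'
import numpy as np
from scipy.optimize import least_squares
D=[(.353,1.6334,1.1552,625.0,231.3),(.32,1.68,1.14,603.1,231),(.75,1.22,1.78,624.2,185.5),(.89,1.26,1.59,627.9,47.3),(.22,1.96,.79,552,179.6),(.77,1.22,1.77,627.5,170.6)]
def fk(p,q):
    a1,h,a2,a3,o,d=p;A=q[0]+q[1];S=A+q[2]
    return np.array([a1+a2*np.sin(q[0])+a3*np.sin(A)+o*np.cos(A)+d*np.sin(S),h+a2*np.cos(q[0])+a3*np.cos(A)-o*np.sin(A)+d*np.cos(S)])
p=least_squares(lambda p:np.concatenate([fk(p,x[:3])-x[3:] for x in D]+[[.01*p[4],.003*p[0]]]),[50,350,400,400,0,250]).x
def ik(r,z,pitch):
    S=np.pi-np.radians(pitch);w=lambda q:[*(fk(p,[q[0],q[1],S-q[0]-q[1]])-[r,z])]
    q=least_squares(w,[.3,1.8]);return q.x.round(2),(S-q.x.sum()).round(2),round(q.cost,2)
if __name__=='__main__':
    print(p.round(1),[(fk(p,x[:3])-x[3:]).round(1) for x in D])
    for pit in(40,55):
        for r in(480,516,560):print(pit,r,ik(r,22,pit))
    print('place',[ (g,ik(640+16,70,90-g)) for g in(20,30,40)])
E
python3 arm.py
```

```text
[-12.9 306.6 563.4 512.2  63.3 338.1] [array([-0.1,  1.2]), array([1.1, 1.6]), array([ 1. , -1.5]), array([0.5, 1.3]), array([-0.4, -1.3]), array([-2.1, -1.3])]
40 480 (array([0.51, 2.51]), np.float64(-0.58), np.float64(0.0))
40 516 (array([0.52, 2.44]), np.float64(-0.51), np.float64(0.0))
40 560 (array([0.53, 2.35]), np.float64(-0.44), np.float64(0.0))
55 480 (array([0.81, 2.59]), np.float64(-1.22), np.float64(0.0))
55 516 (array([0.76, 2.52]), np.float64(-1.11), np.float64(0.0))
55 560 (array([0.73, 2.44]), np.float64(-0.99), np.float64(0.0))
place [(20, (array([0.8 , 2.32]), np.float64(-1.2), np.float64(0.0))), (30, (array([0.65, 2.3 ]), np.float64(-0.86), np.float64(0.0))), (40, (array([0.54, 2.24]), np.float64(-0.52), np.float64(0.0)))]
```

```bash
cat >> arm.py <<'E'
from h import tool
def fk6(p,q):
    a1,h,a2,a3,o,d=p
    r=np.array([np.cos(q[0]),np.sin(q[0]),0]);l=np.array([-r[1],r[0],0]);k=np.array([0,0,1.])
    A=q[1]+q[2];f=r*np.sin(A)+k*np.cos(A);n=r*np.cos(A)-k*np.sin(A)
    b=np.cos(q[3])*n+np.sin(q[3])*l;c,s=np.cos(q[4]),np.sin(q[4])
    a=c*f+s*b;m=-s*f+c*b
    w=r*(a1+a2*np.sin(q[1]))+k*(h+a2*np.cos(q[1]))+a3*f+o*n
    y=-m*np.cos(q[5])-np.cross(a,m)*np.sin(q[5])
    return w+d*a,np.c_[np.cross(y,a),y,a]
def ik6(P,Rt,q0):
    def e(q):
        x,M=fk6(p,q);return np.concatenate([(x-P)/300,(M-Rt).ravel()])
    s=least_squares(e,q0,x_scale=1);return s.x,np.sqrt(2*s.cost)
def path(q0,vias,off=19,n=25):
    """vias: (G,head,pitch); interpolate G linearly, orientation by head/pitch"""
    q=np.array(q0,float);x,M=fk6(p,q);cur=None
    for g0,g1 in zip(vias[:-1],vias[1:]):
        lo=9;mx=0;er=0
        for t in np.linspace(0,1,n+1):
            v=(1-t)*np.array([*g0[0],*g0[1:]],float)+t*np.array([*g1[0],*g1[1:]],float)
            Rt=tool(v[3],v[4]);qn,c=ik6(v[:3]+off*Rt[:,2],Rt,q);mx=max(mx,np.abs(qn-q).max() if t>0 else 0);q=qn;er=max(er,c);lo=min(lo,q[4])
        print(g1,q.round(2),'min j5 %.2f max step %.2f err %.3f'%(lo,mx,er))
    return q
E
python3 - <<'E'
from arm import *
q=[.09,.22,1.96,.02,.79,1.47]
x,M=fk6(p,q);print(x.round(),M.round(2),tool(10,10).round(2))
for dh in(40,60,80):
    print('--',dh)
    q1=path(q,[((546,54,198),10,10),((520,0,220),dh,20),((500,-20,160),dh,55),((500,-20,33),dh,55)])
    q2=path(q1,[((500,-20,33),dh,55),((460,-60,110),dh,55),((500,-20,160),dh,-30),((505,-10,33),dh,-30),((505,-10,200),dh,-30),((520,-100,240),dh,20),((500,-200,200),20,60),((597,-216.5,80),20,60)])
E
```

```text
[549.  54. 178.] [[ 0.97  0.18  0.17]
 [ 0.17 -0.98  0.03]
 [ 0.17  0.   -0.99]] [[ 0.97  0.17  0.17]
 [ 0.17 -0.98  0.03]
 [ 0.17  0.   -0.98]]
-- 40
((520, 0, 220), 40, 20) [-0.16  0.13  2.05  0.38  0.76  0.46] min j5 0.73 max step 0.04 err 0.000
((500, -20, 160), 40, 55) [-0.56  0.37  2.33  1.54  0.89 -1.02] min j5 0.66 max step 0.07 err 0.000
((500, -20, 33), 40, 55) [-0.56  0.71  2.31  1.8   0.93 -1.43] min j5 0.89 max step 0.02 err 0.000
((460, -60, 110), 40, 55) [-0.72  0.5   2.35  1.51  0.95 -1.21] min j5 0.93 max step 0.01 err 0.000
((500, -20, 160), 40, -30) [ 0.13  0.51  1.72 -0.28  1.38  1.12] min j5 0.58 max step 0.17 err 0.000
((505, -10, 33), 40, -30) [ 0.15  0.7   1.74 -0.29  1.18  1.19] min j5 1.18 max step 0.01 err 0.000
((505, -10, 200), 40, -30) [ 0.15  0.47  1.68 -0.27  1.45  1.11] min j5 1.18 max step 0.01 err 0.000
((520, -100, 240), 40, 20) [-0.37  0.14  1.99  0.4   0.88  0.27] min j5 0.88 max step 0.06 err 0.000
((500, -200, 200), 20, 60) [-0.89  0.35  2.27  1.57  0.96 -0.96] min j5 0.79 max step 0.05 err 0.000
((597, -216.5, 80), 20, 60) [-0.74  0.69  2.11  
[... 1371 characters left out ...]
, -60, 110), 80, 55) [-0.65  0.62  1.98  0.87  1.27 -1.07] min j5 1.16 max step 0.01 err 0.000
((500, -20, 160), 80, -30) [ 0.25  0.4   1.9  -0.53  1.13  0.73] min j5 0.84 max step 0.10 err 0.000
((505, -10, 33), 80, -30) [ 0.27  0.62  1.92 -0.59  0.94  0.88] min j5 0.94 max step 0.01 err 0.000
((505, -10, 200), 80, -30) [ 0.27  0.35  1.86 -0.5   1.21  0.69] min j5 0.94 max step 0.01 err 0.000
((520, -100, 240), 80, 20) [-0.39  0.26  1.84  0.37  1.15 -0.39] min j5 1.04 max step 0.05 err 0.000
((500, -200, 200), 20, 60) [-0.89  0.35  2.27  1.57  0.96 -0.96] min j5 0.95 max step 0.07 err 0.000
((597, -216.5, 80), 20, 60) [-0.74  0.69  2.11  1.83  0.92 -1.18] min j5 0.92 max step 0.01 err 0.000
```

```bash
python3 - <<'E'
from h import *
plan((525,10,220),50,18)
E
```

```text
t 7.15 q [0.09 0.22 1.96 0.02 0.79 1.47] tcp [549.3  54.4 179.6] target [528.8  14.5 201.9] F [-0.2  0.7 -2.8] open 0.765 grip 51.7
turn [ 0.2129  0.1778 -0.8661] shift [-0.1147  0.1787 -0.1326]
```

step_arm:
  moves:
    - [[0.04,0.035,-0.17],[-0.023,0.036,-0.027],-1]
    - [[0.085,0.07,-0.35],[-0.046,0.072,-0.053],-1]
    - [[0.128,0.107,-0.52],[-0.069,0.107,-0.08],-1]
    - [[0.17,0.142,-0.69],[-0.092,0.143,-0.106],-1]
    - [[0.2,0.17,-0.83],[-0.11,0.17,-0.125],-1]
    - [[0.213,0.178,-0.866],[-0.115,0.179,-0.133],-1]
    - [[0.213,0.178,-0.866],[-0.115,0.179,-0.133],-1]

```text
clock: 7.85
eef_pos: [532.9, 15.3, 202.7]
tcp_rot: [3.142, -0.316, 0.874]
contact_force: [1.0, 0.2, -3.2]
opening: 0.767
grasp_force: 51.7
```

```bash
python3 - <<'E'
from h import *
plan((500,-20,140),60,55)
E
```

```text
t 7.85 q [-0.14  0.16  2.    0.36  0.84  0.33] tcp [532.9  15.3 202.7] target [507.8  -6.5 129.1] F [ 1.   0.2 -3.2] open 0.767 grip 51.7
turn [ 0.1333  0.8184 -0.1799] shift [-0.2705 -0.0264  0.2987]
```

step_arm:
  moves:
    - [[0.027,0.164,-0.036],[-0.054,-0.005,0.06],-1]
    - [[0.053,0.327,-0.072],[-0.108,-0.011,0.12],-1]
    - [[0.08,0.49,-0.108],[-0.162,-0.016,0.18],-1]
    - [[0.107,0.655,-0.144],[-0.216,-0.021,0.24],-1]
    - [[0.133,0.818,-0.18],[-0.27,-0.026,0.299],-1]
    - [[0.133,0.818,-0.18],[-0.27,-0.026,0.299],-1]
    - [[0.133,0.818,-0.18],[-0.27,-0.026,0.299],-1]

```text
clock: 8.55
eef_pos: [507.1, -6.8, 126.8]
tcp_rot: [-3.138, -0.965, 1.043]
contact_force: [-0.3, 0.6, -3.3]
opening: 0.765
grasp_force: 51.8
```

```bash
python3 - <<'E'
from h import *
plan((500,-20,43),60,55)
shot('scene','s3.png')
im=cv2.imread('pics/s3.png')
cv2.imwrite('pics/s3c.png',cv2.resize(im[150:290,180:330],None,fx=4,fy=4,interpolation=cv2.INTER_CUBIC))
E
```

```text
t 8.55 q [-0.6   0.51  2.17  1.21  1.07 -1.04] tcp [507.1  -6.8 126.8] target [507.8  -6.5  32.1] F [-0.3  0.6 -3.3] open 0.765 grip 51.8
turn [-0.0001 -0.0059 -0.0033] shift [-0.3876  0.0032  0.2722]
```

View pics/s3c.png

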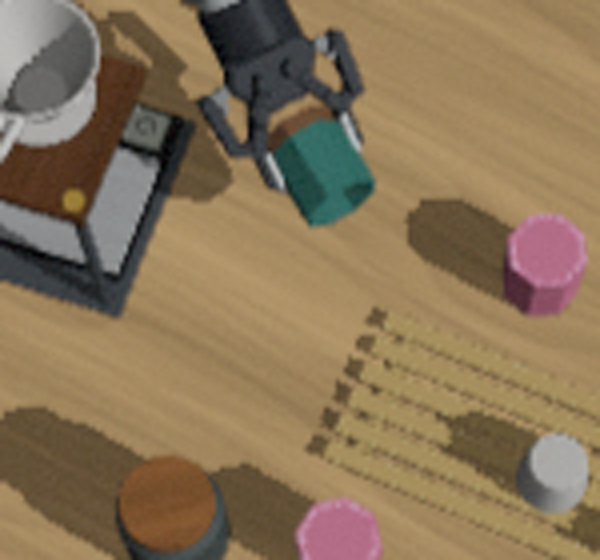

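The cup is held near its foot at crop (320,170), with its axis level and the mouth facing away from the gripper. There is clear table below it. Lowering.

step_arm:
  moves:
    - [[0,-0.005,0],[-0.13,0,0.09],-1]
    - [[0,-0.005,0],[-0.26,0,0.18],-1]
    - [[0,-0.005,0],[-0.34,0.001,0.24],-1]
    - [[0,-0.005,0],[-0.388,0.002,0.272],-1]
    - [[0,-0.005,0],[-0.405,0.002,0.284],-1]
    - [[0,-0.005,0],[-0.42,0.002,0.294],-1]
    - [[0,-0.005,0],[-0.42,0.002,0.294],-1]

```text
clock: 9.3
eef_pos: [508.8, -6.5, 27.9]
tcp_rot: [3.136, -0.957, 1.052]
contact_force: [0.5, -0.1, -2.3]
opening: 0.764
grasp_force: 51.7
```

```bash
python3 - <<'E'
from h import *
plan((500,-20,33),60,55)
E
```

```text
t 9.30 q [-0.6   0.73  2.16  1.33  1.   -1.27] tcp [508.8  -6.5  27.9] target [507.8  -6.5  22.1] F [ 0.5 -0.1 -2.3] open 0.764 grip 51.7
turn [0.0024 0.0043 0.0038] shift [-0.0251 -0.0044  0.0143]
```

step_arm:
  moves:
    - [[0,0.002,0],[-0.004,0,0.003],-1]
    - [[0,0.002,0],[-0.008,0,0.006],-1]
    - [[0,0.002,0],[-0.012,0,0.008],-1]
    - [[0,0.002,0],[-0.016,0,0.011],-1]
    - [[0,0.002,0],[-0.016,0,0.011],-1]

```text
clock: 9.8
eef_pos: [508.5, -6.6, 23.7]
tcp_rot: [3.136, -0.958, 1.051]
contact_force: [-0.2, 0.6, -2.9]
opening: 0.77
grasp_force: 51.7
```

step_arm:
  moves:
    - [[0,0.002,0],[-0.004,0,0.003],-1]
    - [[0,0.002,0],[-0.008,0,0.006],-1]
    - [[0,0.002,0],[-0.008,0,0.006],-1]

```text
clock: 10.1
eef_pos: [508.7, -6.4, 22.6]
tcp_rot: [3.135, -0.962, 1.052]
contact_force: [-4.8, -3.4, 8.4]
opening: 0.764
grasp_force: 53.0
```

Touchdown. I'll release gently, then retreat along the tool axis.

step_arm:
  moves:
    - [[0,0,0],[0,0,0],0.6]
    - [[0,0,0],[0,0,0],0.7]
    - [[0,0,0],[0,0,0],0.85]
    - [[0,0,0],[0,0,0],1]
    - [[0,0,0],[0,0,0],1]
    - [[0,0,0],[0,0,0],1]

```text
clock: 10.7
eef_pos: [508.5, -6.4, 21.7]
tcp_rot: [3.136, -0.96, 1.051]
contact_force: [-0.5, -0.2, 0.6]
opening: 1.002
grasp_force: 0.0
```

step_arm:
  moves:
    - [[0,0,0],[0,0,-0.1],1]
    - [[0,0,0],[0,0,-0.25],1]
    - [[0,0,0],[0,0,-0.45],1]
    - [[0,0,0],[0.1,0,-0.6],1]
    - [[0,0,0],[0.2,0,-0.7],1]
    - [[0,0,0],[0.2,0,-0.7],1]

```text
clock: 11.3
eef_pos: [463.1, -87.4, 137.4]
tcp_rot: [3.128, -0.959, 1.057]
contact_force: [-0.9, -0.5, -0.0]
opening: 1.002
grasp_force: 0.0
```

```bash
python3 - <<'E'
from h import *
plan((480,-55,210),60,20)
shot('scene','s4.png');shot('top','t4.png')
a=cv2.imread('pics/s4.png')[160:260,200:290];b=cv2.imread('pics/t4.png')[200:300,260:350]
f=lambda x:cv2.resize(x,(400,444),interpolation=cv2.INTER_CUBIC)
cv2.imwrite('pics/c4.png',np.hstack([f(a),f(b)]))
E
```

```text
t 11.30 q [-0.8   0.49  2.14  1.03  1.17 -1.04] tcp [463.1 -87.4 137.4] target [483.2 -49.4 192.1] F [-0.9 -0.5 -0. ] open 1.002 grip 0.0
turn [ 0.0092 -0.7769  0.0046] shift [ 0.3476 -0.0061  0.0188]
```

View pics/c4.png

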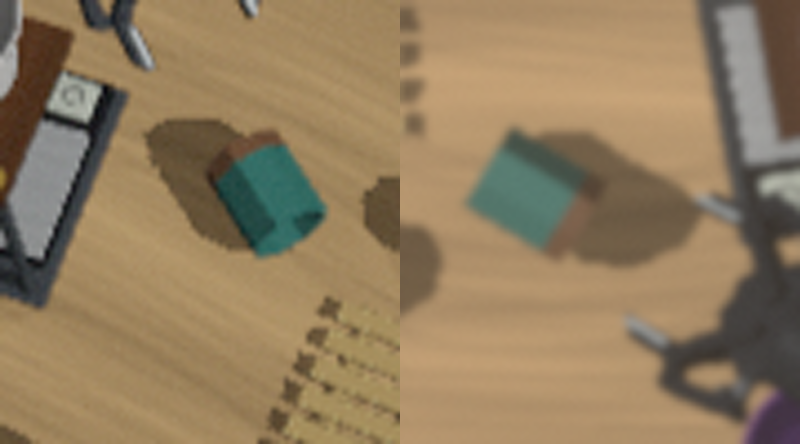

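The cup lies on a flat at top crop (533,193), foot toward the robot and stand, mouth up-left, heading about 59°, as intended. Next is the regrip from above.

step_arm:
  moves:
    - [[0,-0.17,0],[0.08,0,0],1]
    - [[0,-0.34,0],[0.16,0,0],1]
    - [[0,-0.51,0],[0.24,0,0.01],1]
    - [[0,-0.69,0],[0.32,0,0.02],1]
    - [[0.01,-0.86,0.005],[0.35,-0.006,0.02],1]
    - [[0.01,-0.88,0.005],[0.35,-0.006,0.02],1]
    - [[0.01,-0.88,0.005],[0.35,-0.006,0.02],1]

```text
clock: 12.1
eef_pos: [483.4, -45.5, 189.5]
tcp_rot: [-3.136, -0.268, 1.051]
contact_force: [-0.7, -0.2, 0.0]
opening: 0.999
grasp_force: 0.0
```

```bash
python3 - <<'E'
from h import *
plan((509.5,-4.7,150),60,-30)
for c,uv in(('top',(289.9-.5,243.4-.5)),('scene',(200+268/4.444-.5,160+195/4.44-.5))):print(toz(c,uv,33).round(1),toz(c,uv,50).round(1))
print([proj('top',(484.4+d*.5,-48+d*.866,z)).round(1) for d in(0,80) for z in(66,)])
E
```

```text
t 12.10 q [-0.28  0.16  2.03  0.33  0.92  0.04] tcp [483.4 -45.5 189.5] target [504.8 -12.9 133.5] F [-0.7 -0.2  0. ] open 0.999 grip 0.0
turn [-0.006  -1.0082  0.0084] shift [0.1133 0.0138 0.3211]
[504.1 -11.3  33. ] [503.4 -10.6  50. ]
[505.4 -12.1  33. ] [511.4  -8.4  50. ]
[array([301.5, 249. ]), array([279.5, 235.8])]
```

step_arm:
  moves:
    - [[0,-0.19,0],[0.02,0,0.06],1]
    - [[0,-0.38,0],[0.04,0,0.12],1]
    - [[0,-0.57,0],[0.06,0.01,0.18],1]
    - [[0,-0.76,0],[0.09,0.01,0.24],1]
    - [[0,-0.95,0],[0.11,0.014,0.3],1]
    - [[-0.006,-1,0.008],[0.113,0.014,0.321],1]
    - [[-0.006,-1,0.008],[0.113,0.014,0.321],1]

```text
clock: 12.8
eef_pos: [502.6, -14.1, 130.2]
tcp_rot: [-3.133, 0.52, 1.05]
contact_force: [0.8, 0.4, 0.5]
opening: 0.997
grasp_force: 0.0
```

```bash
python3 - <<'E'
from h import *
plan((509.5,-4.7,31),60,-30)
E
```

```text
t 12.80 q [ 0.22  0.49  1.79 -0.39  1.26  0.94] tcp [502.6 -14.1 130.2] target [504.8 -12.9  14.5] F [0.8 0.4 0.5] open 0.997 grip 0.0
turn [-0.01   -0.004   0.0027] shift [0.2966 0.0109 0.4967]
```

step_arm:
  moves:
    - [[-0.01,-0.004,0.003],[0.07,0.005,0.12],1]
    - [[-0.01,-0.004,0.003],[0.15,0.008,0.25],1]
    - [[-0.01,-0.004,0.003],[0.22,0.01,0.37],1]
    - [[-0.01,-0.004,0.003],[0.27,0.01,0.45],1]
    - [[-0.01,-0.004,0.003],[0.295,0.01,0.495],1]
    - [[-0.01,-0.004,0.003],[0.295,0.01,0.495],1]
    - [[-0.01,-0.004,0.003],[0.295,0.01,0.495],1]

```text
clock: 13.5
eef_pos: [507.2, -14.5, 19.2]
tcp_rot: [3.133, 0.519, 1.04]
contact_force: [0.4, -0.4, -0.2]
opening: 0.998
grasp_force: 0.0
```

```bash
python3 - <<'E'
from h import *
plan((509.5,-4.7,31),60,-30)
E
```

```text
t 13.50 q [ 0.22  0.66  1.82 -0.43  1.07  1.04] tcp [507.2 -14.5  19.2] target [504.8 -12.9  14.5] F [ 0.4 -0.4 -0.2] open 0.998 grip 0.0
turn [ 0.0059 -0.0054 -0.0083] shift [ 0.0121 -0.0146  0.0196]
```

step_arm:
  moves:
    - [[0.005,-0.005,-0.008],[0.012,-0.013,0.018],1]
    - [[0.005,-0.005,-0.008],[0.012,-0.013,0.018],1]
    - [[0.005,-0.005,-0.008],[0.012,-0.013,0.018],0.6]
    - [[0.005,-0.005,-0.008],[0.012,-0.013,0.018],-1]
    - [[0.005,-0.005,-0.008],[0.012,-0.013,0.018],-1]
    - [[0.005,-0.005,-0.008],[0.012,-0.013,0.018],-1]
    - [[0.005,-0.005,-0.008],[0.012,-0.013,0.018],-1]
    - [[0.005,-0.005,-0.008],[0.012,-0.013,0.018],-1]
  squeeze: 45

```text
clock: 14.3
eef_pos: [505.5, -12.2, 14.9]
tcp_rot: [3.139, 0.523, 1.047]
contact_force: [-0.0, 2.5, 5.8]
opening: 0.763
grasp_force: 50.5
```

```bash
python3 - <<'E'
from h import *
plan((509.5,-4.7,200),60,-30)
E
```

```text
t 14.30 q [ 0.22  0.67  1.82 -0.43  1.07  1.04] tcp [505.5 -12.2  14.9] target [504.8 -12.9 183.5] F [-0.   2.5  5.8] open 0.763 grip 50.5
turn [ 0.0026 -0.0002 -0.0001] shift [-0.4261  0.     -0.7279]
```

step_arm:
  moves:
    - [[0,0,0],[-0.04,0,-0.07],-1]
    - [[0,0,0],[-0.13,0,-0.23],-1]
    - [[0,0,0],[-0.25,0,-0.44],-1]
    - [[0,0,0],[-0.36,0,-0.64],-1]
    - [[0,0,0],[-0.426,0,-0.728],-1]
    - [[0,0,0],[-0.426,0,-0.728],-1]

```text
clock: 14.9
eef_pos: [506.2, -12.9, 186.7]
tcp_rot: [3.135, 0.52, 1.045]
contact_force: [0.2, 0.6, -3.1]
opening: 0.763
grasp_force: 51.4
```

```bash
python3 - <<'E'
from h import *
from arm import path
plan((500,-60,220),60,14)
q=telemetry.sense()['qpos']
path(q,[((510,-4,200),60,-30),((500,-60,220),60,14),((460,-130,180),35,45),((455,-180,160),20,60),((550,-200,110),20,60),((598.5,-216,81),20,60)])
E
```

```text
t 14.90 q [ 0.22  0.42  1.76 -0.39  1.35  0.91] tcp [506.2 -12.9 186.7] target [502.3 -56.  201.6] F [ 0.2  0.6 -3.1] open 0.763 grip 51.4
turn [8.100e-03 9.726e-01 2.000e-04] shift [-0.2069  0.0912  0.0337]
((500, -60, 220), 60, 14) [-0.27  0.17  1.97  0.29  0.95  0.09] min j5 0.95 max step 0.05 err 0.000
((460, -130, 180), 35, 45) [-0.76  0.24  2.26  1.15  0.86 -0.69] min j5 0.84 max step 0.04 err 0.000
((455, -180, 160), 20, 60) [-0.95  0.42  2.36  1.62  0.99 -1.15] min j5 0.86 max step 0.02 err 0.000
((550, -200, 110), 20, 60) [-0.79  0.59  2.21  1.79  0.94 -1.19] min j5 0.94 max step 0.01 err 0.000
((598.5, -216, 81), 20, 60) [-0.74  0.68  2.11  1.83  0.92 -1.18] min j5 0.92 max step 0.00 err 0.000
```

step_arm:
  moves:
    - [[0,0.16,0],[-0.035,0.015,0.005],-1]
    - [[0,0.34,0],[-0.07,0.03,0.01],-1]
    - [[0.004,0.52,0],[-0.11,0.05,0.02],-1]
    - [[0.006,0.7,0],[-0.15,0.065,0.025],-1]
    - [[0.008,0.88,0],[-0.19,0.08,0.03],-1]
    - [[0.008,0.97,0],[-0.207,0.091,0.034],-1]
    - [[0.008,0.97,0],[-0.207,0.091,0.034],-1]

```text
clock: 15.6
eef_pos: [498.8, -57.9, 196.6]
tcp_rot: [-3.134, -0.238, 1.041]
contact_force: [-0.6, -0.2, -3.3]
opening: 0.767
grasp_force: 51.3
```

```bash
python3 - <<'E'
from h import *
plan((460,-130,180),35,45)
E
```

```text
t 15.60 q [-0.28  0.18  1.98  0.29  0.95  0.09] tcp [498.8 -57.9 196.6] target [ 471.  -122.3  166.6] F [-0.6 -0.2 -3.3] open 0.767 grip 51.3
turn [-0.2811  0.6873  0.4814] shift [-0.3737  0.0432  0.0633]
```

step_arm:
  moves:
    - [[-0.05,0.13,0.09],[-0.07,0.008,0.012],-1]
    - [[-0.1,0.26,0.18],[-0.14,0.016,0.024],-1]
    - [[-0.15,0.39,0.27],[-0.21,0.024,0.036],-1]
    - [[-0.21,0.52,0.36],[-0.28,0.032,0.048],-1]
    - [[-0.26,0.64,0.45],[-0.35,0.04,0.06],-1]
    - [[-0.281,0.687,0.481],[-0.374,0.043,0.063],-1]
    - [[-0.281,0.687,0.481],[-0.374,0.043,0.063],-1]

```text
clock: 16.3
eef_pos: [471.4, -120.0, 165.7]
tcp_rot: [-3.137, -0.784, 0.611]
contact_force: [0.4, 0.0, -2.8]
opening: 0.765
grasp_force: 51.3
```

```bash
python3 - <<'E'
from h import *
plan((455,-180,140),20,60)
E
```

```text
t 16.30 q [-0.76  0.25  2.28  1.16  0.86 -0.71] tcp [ 471.4 -120.   165.7] target [ 470.5 -174.4  130.5] F [ 0.4  0.  -2.8] open 0.765 grip 51.3
turn [-0.2708  0.3342  0.2027] shift [-0.2375  0.2199  0.0111]
```

step_arm:
  moves:
    - [[-0.09,0.11,0.07],[-0.08,0.07,0.004],-1]
    - [[-0.18,0.22,0.135],[-0.16,0.145,0.007],-1]
    - [[-0.25,0.31,0.19],[-0.22,0.2,0.01],-1]
    - [[-0.271,0.334,0.203],[-0.237,0.22,0.011],-1]
    - [[-0.271,0.334,0.203],[-0.237,0.22,0.011],-1]

```text
clock: 16.8
eef_pos: [472.5, -174.1, 131.5]
tcp_rot: [3.14, -1.049, 0.354]
contact_force: [0.3, -0.1, -2.7]
opening: 0.769
grasp_force: 51.4
```

```bash
python3 - <<'E'
from h import *
h=tool(20,0)[:,0]
plan(np.array((597,-216.5,95))+1.6*h,20,60)
E
```

```text
t 16.80 q [-0.96  0.49  2.39  1.67  1.   -1.27] tcp [ 472.5 -174.1  131.5] target [ 614.  -210.3   85.5] F [ 0.3 -0.1 -2.7] open 0.769 grip 51.4
turn [-0.0032 -0.002   0.003 ] shift [0.1004 0.4138 0.636 ]
```

step_arm:
  moves:
    - [[0,0,0],[0.015,0.06,0.09],-1]
    - [[0,0,0],[0.035,0.14,0.21],-1]
    - [[-0.002,-0.002,0.002],[0.055,0.22,0.34],-1]
    - [[-0.002,-0.002,0.003],[0.075,0.3,0.46],-1]
    - [[-0.003,-0.002,0.003],[0.09,0.37,0.57],-1]
    - [[-0.003,-0.002,0.003],[0.1,0.414,0.636],-1]
    - [[-0.003,-0.002,0.003],[0.1,0.414,0.636],-1]
    - [[-0.003,-0.002,0.003],[0.1,0.414,0.636],-1]

```text
clock: 17.6
eef_pos: [613.9, -210.7, 87.8]
tcp_rot: [3.134, -1.049, 0.356]
contact_force: [-0.6, -0.2, -2.9]
opening: 0.766
grasp_force: 51.2
```

```bash
python3 - <<'E'
from h import *
h=tool(20,0)[:,0]
plan(np.array((597,-216.5,84))+1.6*h,20,60)
shot('scene','s5.png');shot('top','t5.png')
a=cv2.imread('pics/s5.png')[150:250,160:250];b=cv2.imread('pics/t5.png')[180:280,310:400]
f=lambda x:cv2.resize(x,(400,444),interpolation=cv2.INTER_CUBIC)
cv2.imwrite('pics/c5.png',np.hstack([f(a),f(b)]))
E
```

```text
t 17.60 q [-0.75  0.66  2.14  1.83  0.93 -1.19] tcp [ 613.9 -210.7   87.8] target [ 614.  -210.3   74.5] F [-0.6 -0.2 -2.9] open 0.766 grip 51.2
turn [ 0.0021 -0.0017  0.0047] shift [-0.057  -0.0019  0.0338]
```

View pics/c5.png

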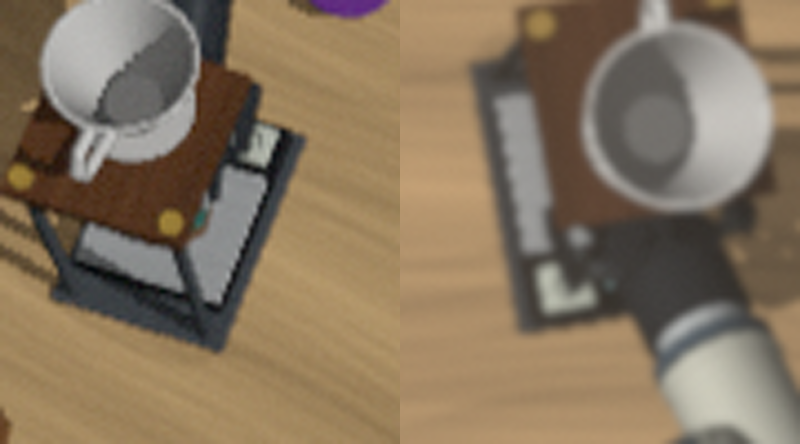

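The cup is under the wooden plate; only a sliver of teal shows at scene crop (200,218). The dripper has not moved. Lowering with force checks.

step_arm:
  moves:
    - [[0.002,-0.001,0.004],[-0.015,-0.001,0.009],-1]
    - [[0.002,-0.001,0.004],[-0.03,-0.002,0.018],-1]
    - [[0.002,-0.001,0.004],[-0.045,-0.002,0.026],-1]
    - [[0.002,-0.001,0.004],[-0.052,-0.002,0.03],-1]
    - [[0.002,-0.001,0.004],[-0.052,-0.002,0.03],-1]

```text
clock: 18.2
eef_pos: [613.7, -211.7, 75.1]
tcp_rot: [3.141, -1.048, 0.347]
contact_force: [0.4, 0.1, -2.5]
opening: 0.765
grasp_force: 51.2
```

step_arm:
  moves:
    - [[0,0,0],[-0.004,0,0.0025],-1]
    - [[0,0,0],[-0.008,0,0.005],-1]
    - [[0,0,0],[-0.01,0,0.006],-1]
    - [[0,0,0],[-0.01,0,0.006],-1]

```text
clock: 18.6
eef_pos: [614.0, -211.6, 73.2]
tcp_rot: [3.14, -1.048, 0.348]
contact_force: [-0.1, -0.5, -3.0]
opening: 0.77
grasp_force: 51.2
```

step_arm:
  moves:
    - [[0,0,0],[-0.003,0,0.0015],-1]
    - [[0,0,0],[-0.004,0,0.0025],-1]
    - [[0,0,0],[-0.004,0,0.0025],-1]

```text
clock: 18.9
eef_pos: [614.0, -211.6, 72.2]
tcp_rot: [3.14, -1.048, 0.348]
contact_force: [-0.2, 1.1, -3.2]
opening: 0.765
grasp_force: 51.2
```

```bash
python3 - <<'E'
from h import *
h=tool(20,0)[:,0]
plan(np.array((597,-216.5,81))+1.6*h,20,60)
E
```

```text
t 18.90 q [-0.75  0.69  2.14  1.85  0.93 -1.23] tcp [ 614.  -211.6   72.2] target [ 614.  -210.3   71.5] F [-0.2  1.1 -3.2] open 0.765 grip 51.2
turn [ 0.0032 -0.0015 -0.0006] shift [-0.0023 -0.0063  0.0035]
```

step_arm:
  moves:
    - [[0.002,0,0],[-0.003,-0.005,0.0015],-1]
    - [[0.003,0,0],[-0.006,-0.006,0.0035],-1]
    - [[0.003,0,0],[-0.006,-0.006,0.0035],-1]

```text
clock: 19.2
eef_pos: [614.2, -211.2, 72.1]
tcp_rot: [3.14, -1.051, 0.35]
contact_force: [-3.8, -3.3, 7.1]
opening: 0.768
grasp_force: 52.5
```

Contact. Releasing, then retreating straight back along the tool.

step_arm:
  moves:
    - [[0,0,0],[0,0,0],0.56]
    - [[0,0,0],[0,0,0],0.65]
    - [[0,0,0],[0,0,0],0.8]
    - [[0,0,0],[0,0,0],1]
    - [[0,0,0],[0,0,0],1]
    - [[0,0,0],[0,0,0],1]

```text
clock: 19.8
eef_pos: [613.6, -210.5, 70.8]
tcp_rot: [-3.141, -1.048, 0.348]
contact_force: [0.1, 0.1, 0.0]
opening: 1.002
grasp_force: 0.0
```

step_arm:
  moves:
    - [[0,0,0],[0,0,-0.07],1]
    - [[0,0,0],[0,0,-0.18],1]
    - [[0,0,0],[0,0,-0.32],1]
    - [[0,0,0],[0,0,-0.5],1]
    - [[0,0,0],[0,0,-0.7],1]
    - [[0,0,0],[0,0,-0.85],1]
    - [[0,0,0],[0,0,-0.85],-1]
    - [[0,0,0],[0,0,-0.85],-1]

```text
clock: 20.6
eef_pos: [474.6, -261.7, 156.3]
tcp_rot: [3.14, -1.048, 0.348]
contact_force: [-0.6, -0.5, -0.4]
opening: 0.689
grasp_force: 0.0
```

```bash
python3 - <<'E'
from h import *
s=telemetry.sense();print(s['eef_pos'],s['opening'])
shot('scene','s6.png');shot('top','t6.png')
a=cv2.imread('pics/s6.png')[150:250,160:250];b=cv2.imread('pics/t6.png')[180:280,310:400]
f=lambda x:cv2.resize(x,(400,444),interpolation=cv2.INTER_CUBIC)
cv2.imwrite('pics/c6.png',np.hstack([f(a),f(b)]))
for c in('scene','top'):
    for n in('cup','cup_rim'):print(c,n,[(np.round(x['xy'],1),round(x['conf'],2)) for x in imaging.mark_of(c,n)][:4])
    print('exp bottom,rim',proj(c,(597,-216.5,30)).round(1),proj(c,(597,-216.5,110)).round(1))
E
```

```text
[ 474.5978813  -261.74492991  156.25851925] 0.688760990640549
scene cup [(array([263.9, 285.3]), 0.61), (array([313.9, 212.5]), 0.59), (array([197.3, 196.3]), 0.54)]
scene cup_rim [(array([313.7, 221.9]), 0.82), (array([263.6, 293.8]), 0.57), (array([191.5, 192.4]), 0.55)]
exp bottom,rim [198.5 198.6] [195.6 189.6]
top cup [(array([238.6, 158.5]), 0.84), (array([225.4, 258.9]), 0.76)]
top cup_rim [(array([227.8, 256.6]), 0.9), (array([241.2, 165. ]), 0.63)]
exp bottom,rim [353.5 215.4] [358.1 212.9]
```

View pics/c6.png

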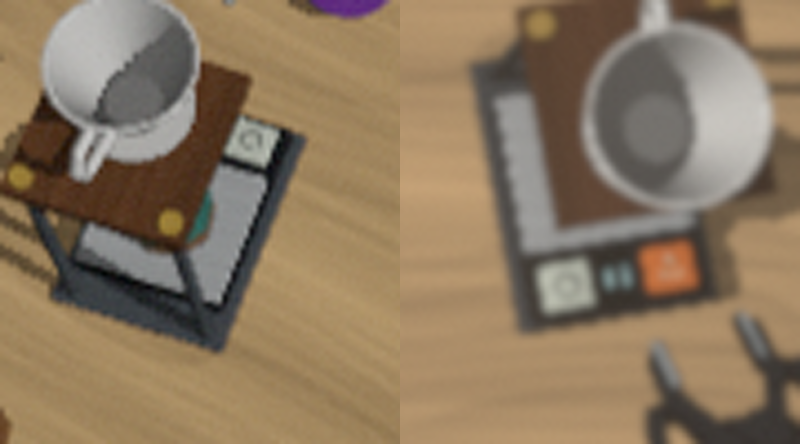

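The cup stands upright on the plate: brown foot below and teal above at scene crop (205,220), with keys and dripper undisturbed. I'll check its centring numerically from the visible foot edge and plan the tare press.

```bash
python3 - <<'E'
from h import *
from arm import path
im=cv2.imread('pics/s6.png').astype(int);B,G,Rr=im[...,0],im[...,1],im[...,2]
teal=(G-Rr>15)&(B-Rr>5);ys,xs=np.nonzero(teal[180:225,180:225]);print('teal px x',xs.min()+180,xs.max()+180,'y',ys.min()+180,ys.max()+180,len(xs))
brown=(Rr-B>25);
for y in range(196,209):print(y,''.join('T' if teal[y,x] else 'b' if brown[y,x] else '.' for x in range(190,216)))
an=np.radians(20+22.5)+np.arange(8)*np.pi/4
for z in(30,45,110):print(z,[tuple(proj('scene',(597+35.7*np.cos(t),-216.5+35.7*np.sin(t),z)).round(1)) for t in an])
# tare press: contact edge 11mm behind tool axis, off=0
s=telemetry.sense();q=s['qpos']
th=np.radians(11);ex=np.array([np.cos(th),np.sin(th),0]);ey=np.array([-ex[1],ex[0],0]);pm=np.array([597,-216.5,30])
ta=pm-85*ex+38*ey+[0,0,3];ti=pm-85*ex-38*ey+[0,0,3];print(ta,ti)
for hd,pt in((11,35),(20,35),(30,35)):
  path(q,[((474.6,-261.7,156.3),20,60),((ta[0],ta[1],90),hd,pt),((ta[0],ta[1],33),hd,pt),((ti[0],ti[1],60),hd,pt),((ti[0],ti[1],33),hd,pt)],off=0)
E
```

```text
teal px x 202 207 y 193 203 24
196 bbbbbbbbbbbbbbbTT.........
197 bbbbbbbbbbbbbb.TT.........
198 bbbbbbbbbbbbbbTTT.........
199 bbbbbbbbbbbbb.TTT.........
200 bbbbbbbbbbbbb.TTT.........
201 bbbbbbbbbbbbb.TT..........
202 bbbbbbbbbbbb.TT...........
203 ..bbbbbbbbbbTTbb..........
204 .....bbbbbbb.bb...........
205 .....bbbbbbbbb............
206 ......bbb.................
207 ..........................
208 ..........................
30 [(np.float64(200.3), np.float64(207.4)), (np.float64(206.6), np.float64(203.3)), (np.float64(208.2), np.float64(196.5)), (np.float64(204.1), np.float64(190.9)), (np.float64(196.8), np.float64(189.8)), (np.float64(190.5), np.float64(193.8)), (np.float64(188.9), np.float64(200.6)), (np.float64(192.9), np.float64(206.3))]
45 [(np.float64(199.8), np.float64(205.8)), (np.float64(206.2), np.float64(201.7)), (np.float64(207.7), np.float64(194.9)), (np.float64(203.6), np.float64(189.3)), (np.float64(196.3), np.float64(188.1)), (np.float64(189.9), np.float64(192.2)), (np.float64(188.2), np.float64(199.0)), (np.float64(192.3), np.float64(204.7))]
110 [(np.float64(1
[... 1530 characters left out ...]
, 33), 20, 35) [-0.78  0.55  2.08  1.22  0.59 -0.64] min j5 0.59 max step 0.00 err 0.000
((np.float64(506.3109475826398), np.float64(-195.41693163599507), 90), 30, 35) [-0.71  0.4   2.13  1.05  0.67 -0.54] min j5 0.67 max step 0.03 err 0.000
((np.float64(506.3109475826398), np.float64(-195.41693163599507), 33), 30, 35) [-0.71  0.52  2.14  1.21  0.62 -0.73] min j5 0.62 max step 0.01 err 0.000
((np.float64(520.8124312312572), np.float64(-270.02059757801754), 60), 30, 35) [-0.8   0.53  2.01  1.01  0.72 -0.58] min j5 0.62 max step 0.01 err 0.000
((np.float64(520.8124312312572), np.float64(-270.02059757801754), 33), 30, 35) [-0.8   0.58  2.01  1.06  0.69 -0.65] min j5 0.69 max step 0.00 err 0.000
```

The visible foot lies within about 1.5 px (roughly 4 mm) of its expected position, so the placing is good. Next is the tare key, with the fingers shut and tilted 40°.

```bash
python3 - <<'E'
from h import *
plan((514.2,-192.5,80),20,40,off=0)
E
```

```text
t 20.90 q [-1.08  0.47  2.24  1.46  1.04 -1.07] tcp [ 475.5 -260.1  155.2] target [ 514.2 -192.5   80. ] F [-0.4 -0.1  0.4] open 0.143 grip 0.0
turn [-0.0019 -0.4457 -0.0005] shift [-0.1776 -0.251   0.4457]
```

step_arm:
  moves:
    - [[0,-0.14,0],[-0.05,-0.08,0.13],-1]
    - [[0,-0.29,0],[-0.11,-0.16,0.28],-1]
    - [[0,-0.42,0],[-0.16,-0.23,0.41],-1]
    - [[0,-0.446,0],[-0.178,-0.251,0.446],-1]
    - [[0,-0.446,0],[-0.178,-0.251,0.446],-1]
    - [[0,-0.446,0],[-0.178,-0.251,0.446],-1]

```text
clock: 21.5
eef_pos: [513.8, -193.1, 80.3]
tcp_rot: [-3.14, -0.699, 0.349]
contact_force: [0.6, -0.8, 0.2]
opening: 0.002
grasp_force: 0.0
```

```bash
python3 - <<'E'
from h import *
plan((514.2,-192.5,43),20,40,off=0)
E
```

```text
t 21.50 q [-0.72  0.43  2.24  1.45  0.61 -0.8 ] tcp [ 513.8 -193.1   80.3] target [ 514.2 -192.5   43. ] F [ 0.6 -0.8  0.2] open 0.002 grip 0.0
turn [-0.0015 -0.0013 -0.0004] shift [-0.1176 -0.0021  0.1445]
```

step_arm:
  moves:
    - [[0,0,0],[-0.04,0,0.05],-1]
    - [[0,0,0],[-0.08,0,0.1],-1]
    - [[0,0,0],[-0.117,-0.002,0.144],-1]
    - [[0,0,0],[-0.117,-0.002,0.144],-1]
    - [[0,0,0],[-0.117,-0.002,0.144],-1]

```text
clock: 22.0
eef_pos: [513.8, -193.7, 43.3]
tcp_rot: [-3.14, -0.699, 0.346]
contact_force: [0.1, -0.7, -0.2]
opening: -0.003
grasp_force: 0.0
```

step_arm:
  moves:
    - [[0,0,0],[-0.006,0,0.008],-1]
    - [[0,0,0],[-0.013,0,0.015],-1]
    - [[0,0,0],[-0.016,0,0.019],-1]
    - [[0,0,0],[-0.016,0,0.019],-1]

```text
clock: 22.4
eef_pos: [514.4, -192.8, 38.4]
tcp_rot: [-3.141, -0.698, 0.349]
contact_force: [-0.7, 0.6, -0.6]
opening: -0.002
grasp_force: 0.0
```

No contact yet at 38.4; continuing.

step_arm:
  moves:
    - [[0,0,0],[-0.003,0,0.004],-1]
    - [[0,0,0],[-0.006,0,0.008],-1]
    - [[0,0,0],[-0.01,0,0.0115],-1]
    - [[0,0,0],[-0.01,0,0.0115],-1]

```text
clock: 22.8
eef_pos: [514.5, -192.7, 35.3]
tcp_rot: [-3.141, -0.698, 0.348]
contact_force: [-0.3, 0.7, 3.2]
opening: -0.001
grasp_force: 1.5
```

step_arm:
  moves:
    - [[0,0,0],[-0.003,0,0.004],-1]
    - [[0,0,0],[-0.0065,0,0.0075],-1]
    - [[0,0,0],[-0.0065,0,0.0075],-1]

```text
clock: 23.1
eef_pos: [514.5, -192.8, 33.3]
tcp_rot: [-3.141, -0.699, 0.348]
contact_force: [0.2, 0.5, 3.6]
opening: -0.006
grasp_force: 2.0
```

step_arm:
  moves:
    - [[0,0,0],[-0.003,0,0.004],-1]
    - [[0,0,0],[-0.0065,0,0.0075],-1]
    - [[0,0,0],[-0.01,0,0.0115],-1]
    - [[0,0,0],[-0.01,0,0.0115],-1]

```text
clock: 23.5
eef_pos: [514.7, -192.7, 31.5]
tcp_rot: [3.142, -0.701, 0.349]
contact_force: [-10.6, -1.4, 22.5]
opening: -0.002
grasp_force: 11.6
```

Fully down on its stop. Releasing and moving over the timer key.

step_arm:
  moves:
    - [[0,0,0],[0.03,0,-0.037],-1]
    - [[0,0,0],[0.08,0,-0.095],-1]
    - [[0,0,0],[0.128,0,-0.153],-1]
    - [[0,0,0],[0.128,0,-0.153],-1]
    - [[0,0,0],[0.128,0,-0.153],-1]

```text
clock: 24.0
eef_pos: [514.1, -193.0, 69.9]
tcp_rot: [3.141, -0.698, 0.349]
contact_force: [0.4, 0.2, -0.9]
opening: 0.002
grasp_force: 0.0
```

```bash
python3 - <<'E'
from h import *
plan((528.7,-267.1,70),20,40,off=0)
E
```

```text
t 24.00 q [-0.72  0.45  2.25  1.49  0.6  -0.85] tcp [ 514.1 -193.    69.9] target [ 528.7 -267.1   70. ] F [ 0.4  0.2 -0.9] open 0.002 grip 0.0
turn [0.0008 0.0004 0.    ] shift [-0.0442  0.3732 -0.0376]
```

step_arm:
  moves:
    - [[0,0,0],[-0.015,0.13,-0.013],-1]
    - [[0,0,0],[-0.03,0.27,-0.027],-1]
    - [[0,0,0],[-0.044,0.373,-0.038],-1]
    - [[0,0,0],[-0.044,0.373,-0.038],-1]
    - [[0,0,0],[-0.044,0.373,-0.038],-1]

```text
clock: 24.5
eef_pos: [528.2, -266.4, 69.1]
tcp_rot: [-3.139, -0.698, 0.347]
contact_force: [-0.0, 0.8, 0.3]
opening: 0.003
grasp_force: 0.0
```

step_arm:
  moves:
    - [[0,0,0],[-0.04,0,0.047],-1]
    - [[0,0,0],[-0.08,0,0.095],-1]
    - [[0,0,0],[-0.106,0,0.126],-1]
    - [[0,0,0],[-0.106,0,0.126],-1]
    - [[0,0,0],[-0.106,0,0.126],-1]

```text
clock: 25.0
eef_pos: [528.5, -265.9, 37.2]
tcp_rot: [-3.139, -0.698, 0.348]
contact_force: [-1.7, 0.9, 2.0]
opening: -0.004
grasp_force: 0.9
```

step_arm:
  moves:
    - [[0,0,0],[-0.003,0,0.004],-1]
    - [[0,0,0],[-0.006,0,0.008],-1]
    - [[0,0,0],[-0.01,0,0.0115],-1]
    - [[0,0,0],[-0.01,0,0.0115],-1]

```text
clock: 25.4
eef_pos: [528.9, -266.8, 34.6]
tcp_rot: [-3.141, -0.699, 0.349]
contact_force: [1.1, 2.9, 2.5]
opening: -0.004
grasp_force: 1.7
```

step_arm:
  moves:
    - [[0,0,0],[-0.004,0,0.005],-1]
    - [[0,0,0],[-0.0085,0,0.01],-1]
    - [[0,0,0],[-0.013,0,0.015],-1]
    - [[0,0,0],[-0.014,0,0.0165],-1]
    - [[0,0,0],[-0.014,0,0.0165],-1]

```text
clock: 25.9
eef_pos: [529.1, -266.8, 31.6]
tcp_rot: [-3.142, -0.701, 0.349]
contact_force: [-8.5, 3.1, 22.9]
opening: -0.003
grasp_force: 11.4
```

Bottomed out as well. I'll lift up and back, clear of everything.

step_arm:
  moves:
    - [[0,0,0],[0.03,0,-0.037],-1]
    - [[0,0,0],[0.08,0,-0.095],-1]
    - [[0,0,0],[0.12,0,-0.2],-1]
    - [[0,0,0],[0.12,0,-0.4],-1]
    - [[0,0,0],[0.12,0,-0.6],-1]
    - [[0,0,0],[0.12,0,-0.6],-1]
    - [[0,0,0],[0.12,0,-0.6],-1]

```text
clock: 26.6
eef_pos: [473.4, -288.3, 137.7]
tcp_rot: [3.139, -0.698, 0.349]
contact_force: [0.3, -0.5, -0.1]
opening: 0.004
grasp_force: 0.0
```

```bash
python3 - <<'E'
from h import *
shot('scene','s7.png');shot('top','t7.png')
s=telemetry.sense();print(s['eef_pos'],s['contact_force'],s['clock'])
a=cv2.imread('pics/s7.png')[150:250,160:250];b=cv2.imread('pics/t7.png')[180:280,310:400]
f=lambda x:cv2.resize(x,(400,444),interpolation=cv2.INTER_CUBIC)
cv2.imwrite('pics/c7.png',np.hstack([f(a),f(b)]))
d=cv2.absdiff(cv2.imread('pics/s7.png')[150:250,160:222],cv2.imread('pics/s6.png')[150:250,160:222]).max(2);print('changed px in stand view',(d>40).sum())
E
```

```text
[ 473.50805108 -286.95803537  136.47845502] [ 1.14654687 -0.28410292  0.50355604] 26.7
changed px in stand view 1
```

View pics/c7.png

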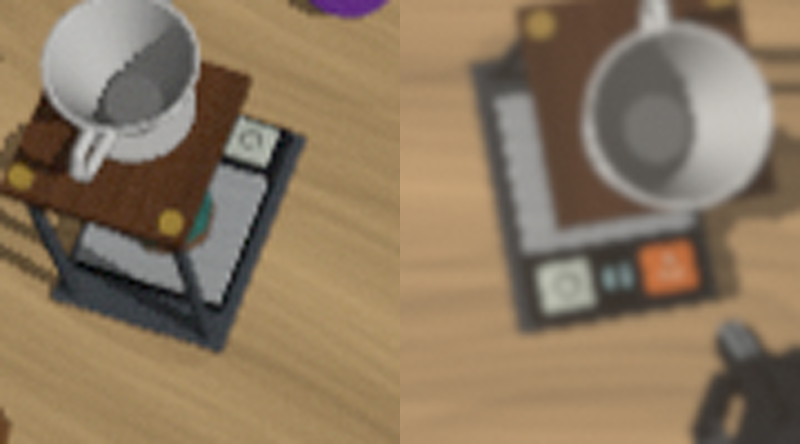

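The cup stands unchanged at scene crop (205,220), both keys at (567,285) and (668,268) look up, and the dripper is in place. The gripper is clear of everything, so I'm handing in.

```bash
python3 -c "
from rig import r
print(r.sign_off())"
```

```text
the job is handed in; nothing more can be done
None
```

The job is handed in (no verdict came back): the teal cup stands mouth up on the scale plate, about 4 mm off centre by my estimate; I pressed the tare key, then the timer key, each down to its stop and released, and the pictures show the dripper unmoved.

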